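# Change over the gift boxes and bring the praline dish to the empty one

## Robot

A 6-joint arm with a two-finger parallel gripper is mounted at the origin on the work surface. World frame = base frame: x ahead of the robot, y to its left, z up, the work surface at z = 0. Lengths are in mm, angles in rad, forces in N, time in s.
With the tool pointing down it reaches from about 350 to 875 mm from the base axis. Payload 4.2 kg.
Tool frame: the origin (TCP) lies at the very end of the fingers, on their centre line; the grasp point (between the pads) lies 19 mm behind it; z points along the fingers, y is the line along which they close (so a half turn about z gives the same grasp; the last joint's range is limited). The gripper opens to 85 mm and grips with 20 to 120 N. Pads are 22 mm wide; open, the fingers measure 114 mm over their backs; the gripper's body (76 mm by 85 mm) begins 54 mm behind the grasp point. The pads swing forward as they close: fully open they stand 13 mm farther back than shut.
Start: joints at [1.442, 0.385, 0.008, 0, -1.194, -0.259], TCP at [236.312, 578.581, 191.612] pointing down, gripper open.
Joint ranges: [-3.14, 3.14], [-1.21, 2.06], [-1.07, 1.41], [-3.16, 2.05], [-2.99, -0.16], [-3.1, 3.1]. Speed limits (rad/s): [2.79, 2.79, 3.14, 3.14, 3.14, 3.14].

## Interface

Orientations are given as a unit quaternion [x, y, z, w].
In Python, from bench import read_state, get_image, camera_model, job_done gives the robot as it stands.
- The arm moves only by the shell command python3 -m handwheel 'ROWS'. ROWS is JSON, a list of rows, each a list of 7 numbers: the shift along the tool's x, y, z in m, then the turn, a rotation vector about the tool's x, y, z in rad, then the gripper's target within -1 to 1 (fully open at 1, half-way at 0, shut at -1). In form: [[dx, dy, dz, wx, wy, wz, jaw], ...]. A call has 1 to 10 rows; each row is the pose to reach, as a shift and turn from the pose commanded when the call began, along the tool's axes at that moment; what a row does not reach only later rows make up. A row lasts 1/8 s, in which the tool goes at most 62.5 mm and 10.7 degrees, less where a joint would pass 70% of its speed; a pose out of reach is approached as far as the arm can. A call with a gripper value outside its range is refused whole. The fingers move at their own pace and stop on an object; the grip force is fixed at half the most. Time passes only in rows, so rows that repeat a pose let the fingers close. It gives the time, the measured TCP pose, the force, the opening and the grip force at its end, in the units of the state.
- read_state(): the state, without advancing time (a new reading comes with each control period).
- get_image(name): name is "scene" or "top" or "wrist"; returns (picture, depth): 420x560x3 uint8, blue, green, red; 420x560 float32, mm along the optical axis (not along the pixel's ray), 0 where there is no reading.
- camera_model(name): a dict with "K" (3x3 intrinsics, pixels), "rvec" (rotation vector, rad) and "tvec" (3), from world to camera coordinates, as OpenCV has them; the wrist camera has in their place "hand_eye" (4x4, takes a point from camera to tool coordinates, whose origin is the TCP and whose axes are the flange's). Camera axes: x right, y down, z forward; pixel columns grow to the right and rows downward; lengths in mm; the calibration is good to about 2 mm. A picture is of the moment at which its call begins: read the wrist's pose just before it. camera_model takes no time and is no camera call.
- job_done(): hands the job in; it is judged then, once.
The state is a dict: "clock": time; "joints": joint angles; "joint_vel": joint speeds; "joint_efforts": joint torques, N m; "position": TCP position; "ee_rot": TCP orientation; "contact_force": force on the tool from outside, world axes, zero at the start; "wrist_torque": the same for the moment, N m; "gripper_width": finger opening in mm; "grasp_force": force on a finger pad.
Only numpy, scipy, OpenCV 4.12 (cv2) and the standard library are available. Lean on these libraries where they do the work, as an engineer would, in place of code of your own. Each camera call takes 0.05 s, during which the arm holds its last target. There are 200 camera calls.

## Task

The finished, lidded gift box is still on the marble packing slab and the empty open one is on the wooden board: swap them, so that each stands upright in the middle of its new place with its long side along the place's long side. Then lift the hoop-handled dish straight up off the scale by its handle and give it a quarter turn, so that its pouring lip is over the middle of the empty box, in line with the box's length, with the whole dish a few centimetres above the box's rim, and finish there still holding it, steady and touching nothing else. Keep the dish level and its loose praline in the middle all the way, and leave everything else on the counter where it is.

Things in the scene. Friction and masses are not known exactly. Their poses are not given: they have to be found in the camera images.
- slab: white marble packing slab, fixed, 110 x 150 x 12 mm thick; origin at the centre of its underside on the counter, x across (110 mm), y along its length (150 mm), z up. It stands to the robot's left or right, the wooden board on the other side.
- board: wooden board, fixed, 110 x 150 x 15 mm thick; origin at the centre of its underside, x across, y along its length, z up
- spare_pan: small empty aluminium sheet pan, fixed on the counter in front of the robot between slab and board; 120 x 160 mm outside, long side along its y, rim 10 mm high and 4 mm thick, floor 4 mm above the counter; origin at the centre of its underside. Free to put a box down on in the meantime.
- scale: flat white kitchen scale, fixed, 180 (x) x 140 (y) mm, with a dark steel platform 130 x 130 mm whose flat top is 30 mm above the counter; it does not sink. Origin on the counter under the platform, 6 mm from the platform's middle on the display's side; display on its -x side, towards the robot.
- closed_box: finished blue card gift box with its lid on, one solid piece (about 0.2 kg): body 56 x 100 mm, lid 60 x 104 mm from 32 to 48 mm above the underside, 48 mm high in all, a white paper band round its lid; origin at the centre of its underside, x across (60 mm), y along its length. Starts on the slab.
- open_box: empty blue card gift box without a lid, open at the top, white inside (about 0.07 kg): 56 x 100 x 44 mm high, walls 3 mm and stiff enough to be gripped across the outside; origin at the centre of its underside, x across (56 mm), y along its length. Starts on the board.
- open_box_mouth (a point): centre of the open box's mouth, at rim height, 44 mm above its underside
- dish: round steel praline dish (about 0.2 kg) with a fixed hoop handle; rim 122 mm across and 22 mm high, floor dished as a shallow cone, 10 degrees out to 32 mm radius, steeper beyond. Origin at the centre of its flat underside (60 mm across), z up, x towards its pouring lip. The hoop (6 mm wire, reaching 63 mm to either side) stands in the dish's y-z plane. Starts on the middle of the scale with the lip towards the robot, roughly crosswise to slab and board.
- dish_grip (a point): centre of the dark wooden grip at the top of the dish's hoop, straight above the middle of the dish, 105 mm over its underside; the grip is 60 mm long along the dish's y, 14 mm thick (x) and 14 mm high; the gap below it down to the praline is 66 mm
- dish_lip (a point): end of the dish's pouring lip (a spout narrowing from 38 to 18 mm), 80 mm from the dish's middle along its x and 26.5 mm above its underside
- praline_center (a point): centre of the loose chocolate praline, a ball 28 mm in diameter, 16 g, lying in the middle of the dish with its centre 18 mm above the underside; it rolls if the dish is tilted or jerked
- jar: bystander: jar with a steel lid, 62 mm across, 86 mm high, beyond slab or board on the left; origin at the centre of its underside
- tongs: bystander: steel sweets tongs lying flat, 182 mm long along their x, 48 mm wide, 9 mm high, beyond slab or board on the right; origin at their middle
- paper_cups: bystander: stack of white paper sweet cases, 48 mm across, 40 mm high, on the robot's side, left; origin at the centre of its underside
- tape: bystander: roll of parcel tape lying flat, 72 mm across, 24 mm high, on the robot's side, right; origin at the centre of its underside
- nut_bowl: bystander: white china bowl, 110 mm across, 45 mm high, far left; origin at the centre of its underside
- spatula: bystander: spatula lying flat along its x, about 0.28 m long, 20 mm high at its wooden handle, far right; origin at its middle
Things that resemble listed ones, but are neither listed nor needed, are in the scene too. What is shaped like the closed_box but orange, pink or yellow is not meant.

How it is judged:
By the outcome, as a careful person would: the job done as asked, in the order asked, and still so for the second after the job is handed in, while the arm keeps its last pose, push and grip.
It also fails if it takes over 72 s, if anything falls off the work surface, if the arm or the gripper's body presses on something with over 40 N, if the wrist force passes 120 N, or if a joint passes its speed limit or range.

## Working session

There is one attempt and no reset: what is moved stays moved. The work goes in short steps, Python scripts to look and compute and a shell command to move; the robot and the scene stay as the last step left them, time stands still between calls to the robot, and variables do not carry over. Pictures are saved under pics/ and viewed, at most 10 in all, crops included, and the job is handed in when it is done.

```bash
mkdir -p pics; ls; cat > h.py <<'E'
import numpy as np, cv2
from bench import *
from scipy.spatial.transform import Rotation as R
def cam(n):
    m=camera_model(n); K=np.array(m['K'],float)
    if 'rvec' in m:
        Rm=cv2.Rodrigues(np.array(m['rvec'],float))[0]; t=np.array(m['tvec'],float).ravel()
        return K,Rm.T,-Rm.T@t
    s=read_state(); H=np.array(m['hand_eye'],float); T=np.eye(4)
    T[:3,:3]=R.from_quat(s['ee_rot']).as_matrix(); T[:3,3]=s['position']; W=T@H
    return K,W[:3,:3],W[:3,3]
def ray(c,uv,z):
    K,A,o=c; uv=np.atleast_2d(uv).astype(float)
    d=np.c_[(uv-K[[0,1],2])/[K[0,0],K[1,1]],np.ones(len(uv))]@A.T
    return o+d*((z-o[2])/d[:,2])[:,None]
def cloud(c,dep):
    K,A,o=c; v,u=np.mgrid[:dep.shape[0],:dep.shape[1]]
    p=np.stack([(u-K[0,2])/K[0,0]*dep,(v-K[1,2])/K[1,1]*dep,dep],-1)
    return p@A.T+o
E
python3 - <<'E'
from h import *
print(read_state())
for n in ('top','scene'):
    c=cam(n); im,d=get_image(n); cv2.imwrite(f'pics/{n}0.png',im); np.save(f'{n}0.npy',d); print(n,c[2],c[1][:,2])
E
```

```text
pics
{'clock': 0.0, 'joints': array([ 1.44157639e+00,  3.85557332e-01,  6.59416024e-03, -4.90769526e-04,
       -1.19400338e+00, -2.58648646e-01]), 'joint_vel': array([0.00045527, 0.00020568, 0.00127967, 0.00046055, 0.00083984,
       0.00137369]), 'joint_efforts': array([-1.36048733e-03, -3.92286301e+01,  1.88397181e+01,  4.18610215e+00,
       -4.68559083e-03, -6.92123393e-06]), 'position': array([236.08968234, 577.95252183, 190.5100491 ]), 'ee_rot': array([ 9.81235555e-01, -1.92809634e-01, -1.57422172e-04,  1.09758790e-03]), 'contact_force': array([ 0.75077411, -1.25143411, -0.38852951]), 'wrist_torque': array([ 0.04013728,  0.0407593 , -0.01866435]), 'grasp_force': 0.0, 'gripper_width': 85.42009332815633}
top [ 342.65867727   10.21183918 1547.76662591] [ 0.10988067 -0.00187616 -0.99394302]
scene [1034.45765262  497.23961078 1086.8171014 ] [-0.42622145 -0.40416438 -0.80931232]
```

View pics/top0.png

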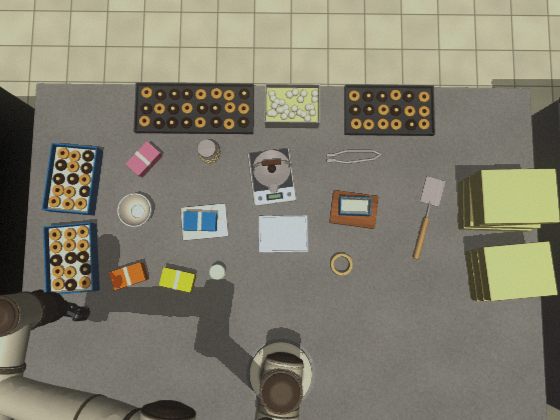

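View pics/scene0.png

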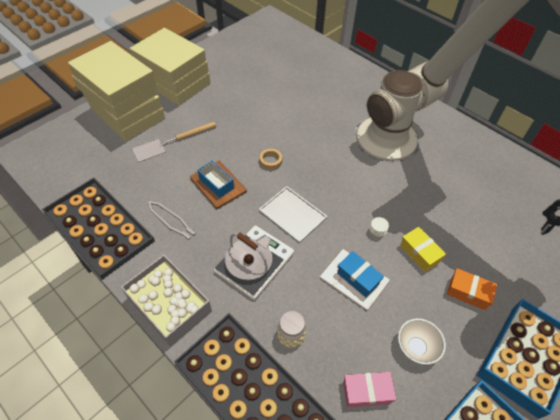

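The top view shows:
- the blue lidded box on white marble at (201,221);
- the open blue box on the wooden board at (354,206);
- the empty pan at (283,234);
- the dish on the scale at (272,168), lip downward towards the robot.

The other lidded boxes are pink (144,158), orange (128,275) and yellow (177,279). Only the blue one at (201,221), with its white band, on the slab, fits closed_box. I'll confirm it in an enlarged crop while measuring.

```bash
cat > meas.py <<'E'
from h import *
def rect(c,mask,z,hull=True):
    cs,_=cv2.findContours(mask.astype(np.uint8),cv2.RETR_EXTERNAL,cv2.CHAIN_APPROX_NONE)
    k=max(cs,key=cv2.contourArea); p=ray(c,k[:,0,:],z)[:,:2].astype(np.float32)
    (x,y),(w,h),a=cv2.minAreaRect(p)
    if w>h: a+=90   # a: direction of short side
    a=(a+90)%180    # long side dir from +x
    return np.round([x,y,min(w,h),max(w,h),a],1)
E
python3 - <<'E'
from meas import *
c=cam('top'); im=cv2.imread('pics/top0.png'); d=np.load('top0.npy'); P=cloud(c,d)
hsv=cv2.cvtColor(im,cv2.COLOR_BGR2HSV)
H,S,V=cv2.split(hsv)
def win(u0,v0,u1,v1):
    m=np.zeros(H.shape,bool); m[v0:v1,u0:u1]=1; return m
z=P[...,2]
A=win(170,195,238,248); B=win(322,180,390,235); C=win(250,205,320,262); D=win(240,140,305,210)
print('z samples', z[221,190],z[205,222],z[234,283],z[195,340],z[206,354],z[10,10],z[300,300])
blue=(H>95)&(H<125)&(S>120)
print('slab',rect(c,A&((V>170)|blue),12))
print('closed',rect(c,A&(z>38),48))
bl=A&blue; print('closed blue',rect(c,bl,48))
print('board',rect(c,B&(((H<15)&(S>100))|(z>30)|blue),15))
print('open depth',rect(c,B&(z>40),59), 'blue',rect(c,B&blue,59))
print('pan',rect(c,C&(V>150),10))
print('scale',rect(c,D&(V>150)|D&(z>15),25))
m=np.hstack([cv2.resize(im[185:255,165:245],None,fx=4.8,fy=4.8,interpolation=2),cv2.resize(im[185:255,315:395],None,fx=4.8,fy=4.8,interpolation=2)])
m2=cv2.resize(im[140:210,232:312],None,fx=4.8,fy=4.8,interpolation=2); 
cv2.imwrite('pics/crop1.png',cv2.resize(np.hstack([m,m2]),(800,233)))
E
```

```text
z samples 57.14314963426091 8.940790722157772 -1.057827910362903 17.240985268871782 19.553145088855217 -746.7757440576966 4.312011370059963
slab [484.2 254.2 107.7 147.2  96. ]
closed [483.6 261.1  61.5 109.7  90.6]
closed blue [482.3 232.   45.5  58.2   0.6]
board [ 530.1 -238.5  109.8  151.7   82.9]
open depth [ 536.6 -235.7   58.4   99.7   89.3] blue [ 533.3 -237.1   54.8   98.2   87.5]
pan [448.7  -7.4 118.8 158.7  90.6]
scale [635.3  32.  142.1 179.3   8.9]
```

View pics/crop1.png

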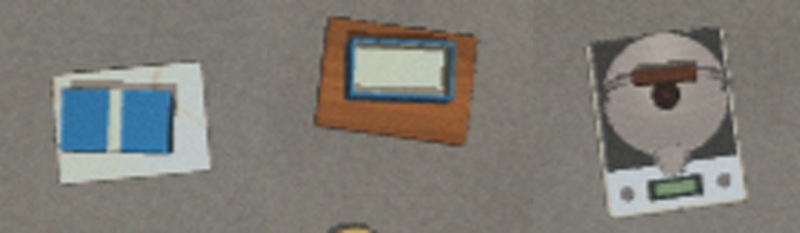

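The crop confirms the boxes: left is the blue lidded box with its white band on the marble, middle is the open blue box with white inside on wood. Right is the dish, with its dark grip across and its lip towards the display.

```bash
cat > go.py <<'E'
import sys
from h import *
s=read_state(); Rm=R.from_quat(s['ee_rot']); p=np.array(s['position'])
y=Rm.as_matrix()[:,1]; yaw=np.degrees(np.arctan2(y[1],y[0]))
z=Rm.as_matrix()[:,2]
print('t',round(s['clock'],2),'p',p.round(1),'yaw',round(yaw,2),'zaxis',z.round(4),'w',round(s['gripper_width'],1),'F',np.round(s['contact_force'],1),'g',round(s['grasp_force'],1))
if __name__=='__main__':
    for a in sys.argv[1:]:
        x_,y_,z_,yw=map(float,a.split(','))
        d=Rm.inv().apply(np.array([x_,y_,z_])-p)/1000
        w=-np.radians((yw-yaw+180)%360-180)
        print(a,'d',d.round(4),'wz',round(w,4))
E
python3 -c "
from bench import camera_model;print(camera_model('wrist'))"; python3 go.py 484,250,230,180.6 484,254,230,180.6
```

```text
{'K': array([[289.46221666,   0.        , 281.17342346],
       [  0.        , 289.46221666, 212.06111115],
       [  0.        ,   0.        ,   1.        ]]), 'hand_eye': array([[ 8.36772118e-05, -9.53920752e-01, -3.00058647e-01,
         7.68164045e+01],
       [ 9.99999860e-01, -7.70004619e-05,  5.23662757e-04,
        -9.27939322e-01],
       [-5.22637426e-04, -3.00058649e-01,  9.53920612e-01,
        -1.81712449e+02],
       [ 0.00000000e+00,  0.00000000e+00,  0.00000000e+00,
         1.00000000e+00]])}
t 0.1 p [236.1 578.  190.6] yaw -112.23 zaxis [-7.0e-04 -1.9e-03 -1.0e+00] w 85.4 F [ 0.1 -0.1 -0.3] g 0.0
484,250,230,180.6 d [ 0.3536  0.21   -0.0389] wz 1.1724
484,254,230,180.6 d [ 0.3521  0.2063 -0.0389] wz 1.1724
```

```bash
python3 -m handwheel '[[0.353,0.208,0.06,0,0,1.172,1],[0.353,0.208,0.06,0,0,1.172,1],[0.353,0.208,0.06,0,0,1.172,1],[0.353,0.208,0.06,0,0,1.172,1],[0.353,0.208,0.06,0,0,1.172,1],[0.353,0.208,0.06,0,0,1.172,1],[0.353,0.208,0.06,0,0,1.172,1],[0.353,0.208,0.06,0,0,1.172,1],[0.353,0.208,0.06,0,0,1.172,1],[0.353,0.208,0.06,0,0,1.172,1]]'
python3 - <<'E'
from meas import *
import go
c=cam('wrist'); im,d=get_image('wrist'); cv2.imwrite('pics/w1.png',im); np.save('w1.npy',d)
H,S,V=cv2.split(cv2.cvtColor(im,cv2.COLOR_BGR2HSV)); blue=(H>95)&(H<125)&(S>120)
z=cloud(c,d)[...,2]; print(rect(c,(z>40)&(z<60),48), rect(c,blue,48))
E
```

```text
clock: 1.35
position: [484.0, 253.5, 131.8]
ee_rot: [0.712, -0.703, -0.0, -0.0]
contact_force: [-0.4, 0.0, -0.4]
gripper_width: 85.4
grasp_force: 0.0
t 1.35 p [484.  253.5 131.8] yaw -179.27 zaxis [ 2.e-04  3.e-04 -1.e+00] w 85.4 F [-0.4  0.  -0.4] g 0.0
[483.  268.2  62.8 110.   88.9] [483.1 236.8  51.1  61.6 179. ]
```

View pics/w1.png

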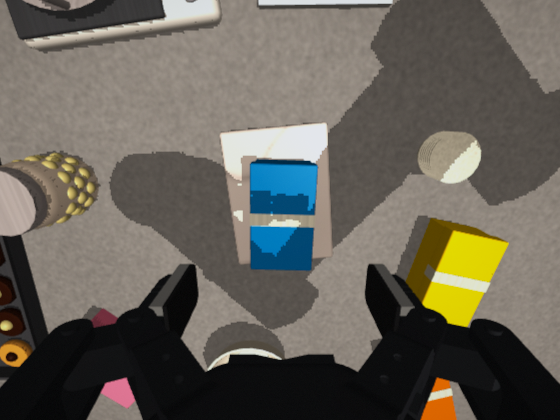

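The wrist view shows the blue banded box, rows 163–270 and columns 249–318, standing on the marble slab (rows 125–265). The lid top is at z=60 there, since the slab adds 12 mm, so I'm recomputing.

```bash
python3 - <<'E'
from meas import *
c=cam('wrist'); im=cv2.imread('pics/w1.png'); d=np.load('w1.npy')
H,S,V=cv2.split(cv2.cvtColor(im,cv2.COLOR_BGR2HSV)); blue=(H>95)&(H<125)&(S>120)
z=cloud(c,d)[...,2]; W=np.zeros(H.shape,bool); W[150:280,235:330]=1
print(rect(c,W&(z>52)&(z<70),60)); m=cv2.morphologyEx((W&blue).astype(np.uint8),cv2.MORPH_CLOSE,np.ones((25,3))); print(rect(c,m,60))
for t in (90,110,130): 
    m=cv2.morphologyEx((W&blue&(V>t)).astype(np.uint8),cv2.MORPH_CLOSE,np.ones((25,3))); print(t,rect(c,m,60))
print(rect(c,W&(V>130)|W&blue,60))
ct=cam('top'); it=cv2.imread('pics/top0.png'); H,S,V=cv2.split(cv2.cvtColor(it,cv2.COLOR_BGR2HSV)); blue=(H>95)&(H<125)&(S>120)
W=np.zeros(H.shape,bool); W[195:248,170:238]=1
m=cv2.morphologyEx((W&blue).astype(np.uint8),cv2.MORPH_CLOSE,np.ones((3,9)));print('top',rect(ct,m,60))
E
python3 go.py 482,260,47,179.2 482,259,45,179.2
```

```text
[483.1 264.6  60.  104.4  88.9]
[483.6 263.   59.1 106.3  89.3]
90 [483.7 264.   59.1 104.3  89.3]
110 [483.7 264.   58.8 102.2  88.9]
130 [483.6 257.6  58.8  88.6  88.9]
[482.3 264.   90.8 125.4  90.7]
top [480.9 260.   57.8 104.8  90.6]
t 1.4 p [484.  253.6 131.8] yaw -179.26 zaxis [ 3.e-04  3.e-04 -1.e+00] w 85.2 F [ 0.  -0.9  0.1] g 0.0
482,260,47,179.2 d [-0.0064  0.0019  0.0848] wz 0.0269
482,259,45,179.2 d [-0.0054  0.0019  0.0868] wz 0.0269
```

```bash
python3 -m handwheel '[[-0.0095,0.001,0.05,0,0,0.025,1],[-0.0095,0.001,0.09,0,0,0.025,1],[-0.0095,0.001,0.106,0,0,0.025,1],[-0.0095,0.001,0.106,0,0,0.025,-0.2],[-0.0095,0.001,0.106,0,0,0.025,-1],[-0.0095,0.001,0.106,0,0,0.025,-1],[-0.0095,0.001,0.106,0,0,0.025,-1],[-0.0095,0.001,0.106,0,0,0.025,-1]]'; python3 go.py 449,-7,120,180.6 449,-7,18,180.6
```

```text
clock: 2.4
position: [483.6, 262.1, 26.1]
ee_rot: [-0.702, 0.712, -0.0, 0.0]
contact_force: [-0.4, -0.4, -0.4]
gripper_width: 0.3
grasp_force: 0.0
t 2.4 p [483.6 262.1  26.1] yaw 179.19 zaxis [ 7.e-04  6.e-04 -1.e+00] w 0.3 F [-0.4 -0.4 -0.4] g 0.0
449,-7,120,180.6 d [ 0.2695  0.0307 -0.0941] wz -0.0246
449,-7,18,180.6 d [0.2696 0.0307 0.0079] wz -0.0246
```

```bash
python3 - <<'E'
from meas import *
im,d=get_image('scene'); it,_=get_image('top'); iw,_=get_image('wrist')
a=cv2.resize(im[200:320,290:430],(400,343)); b=cv2.resize(iw,(400,300))
cv2.imwrite('pics/p1.png',np.vstack([np.hstack([a,np.zeros((343,400,3),np.uint8)]),np.hstack([b,cv2.resize(it[180:260,150:257],(400,300))])])[:600])
E
```

```text
(no output)
```

View pics/p1.png

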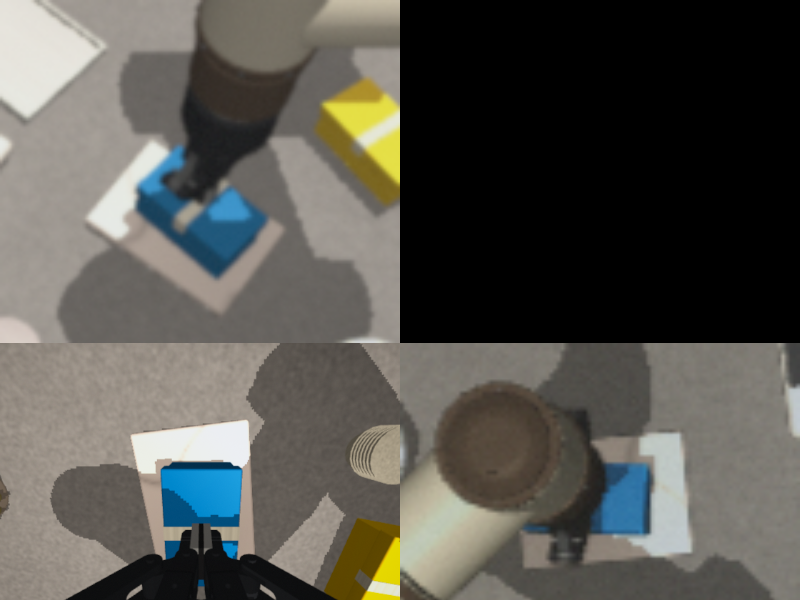

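```bash
python3 - <<'E'
from meas import *
import go
print(read_state()['joints'])
c=cam('wrist'); im,d=get_image('wrist'); P=cloud(c,d)
for v in (150,170,185,200,215,225,235,240,245,255,265): print(v,d[v,282],P[v,282].round(1),im[v,282],'|',d[v,240],P[v,240].round(1),im[v,240])
ct=cam('top'); it,dt=get_image('top'); Pt=cloud(ct,dt)
for uv in ((213,221),(218,221),(225,212),(283,234)): print(uv,Pt[uv[1],uv[0]].round(1),it[uv[1],uv[0]])
E
```

```text
t 2.55 p [483.4 262.   25.7] yaw 179.19 zaxis [ 1.e-04  1.e-04 -1.e+00] w 0.1 F [-0.   0.5  0.3] g 0.0
[ 7.91620414e-01  4.37195310e-01 -3.85747098e-01  2.99231787e-05
 -7.47704207e-01 -8.05696844e-01]
150 191.72214 [482.5 204.4  12.2] [238 239 236] | 193.65857 [510.6 204.2  10.2] [235 238 236]
170 181.02133 [482.7 215.3  26.8] [77 47  4] | 182.47916 [509.2 215.2  25.3] [75 46  1]
185 149.57191 [482.8 217.7  60.5] [215 149  17] | 150.61069 [504.7 217.6  59.5] [207 139   4]
200 153.25252 [482.9 226.   59.3] [212 146  13] | 152.89656 [505.1 225.6  59.6] [205 136   0]
215 154.86894 [483.1 234.1  60.1] [211 143   9] | 155.53647 [505.6 234.   59.5] [125  79   1]
225 157.18623 [483.1 240.   59.5] [209 140   6] | 156.13072 [505.8 239.3  60.5] [125  79   2]
235 158.96378 [483.2 245.8  59.5] [207 139   4] | 159.8909 [506.4 245.9  58.6] [125  77   1]
240 159.7448 [483.2 248.8  59.6] [206 138   2] | 158.32411 [506.2 247.9  60.9] [125  77   0]
245 161.14735 [483.3 252.   59.1] [125  78   0] | 160.82024 [506.6 251.5  59.4] [125  78   1]
255 149.45508 [483.3 252.1  71.4] [13 11 12] | 163.04451 [507.  257.8  59.1] [124  77   0]
265 137.50055 [483.4 251.4  83.7] [10 10 12] | 165.30464 [507.4 264.2  58.7] [148 172 183]
(213, 221) [481.4 217.4  58. ] [167 118  49]
(218, 221) [485.5 206.9  15.4] [197 199 192]
(225, 212) [515.9 184.9  12.5] [187 197 189]
(283, 234) [445.5  -7.5   4.1] [209 203 196]
```

```bash
python3 - <<'E'
from h import *
H=np.array(camera_model('wrist')['hand_eye']); K=np.array(camera_model('wrist')['K'])
def tool(d):
    v,u=np.mgrid[:420,:560]; p=np.stack([(u-K[0,2])/K[0,0]*d,(v-K[1,2])/K[1,1]*d,d],-1)
    return p@H[:3,:3].T+H[:3,3]
d=np.load('w1.npy'); T=tool(d); near=(d<180)&(d>0)
print('open: max tool z of near points',np.percentile(T[near][:,2],[50,90,99,99.9]))
for u in (185,375): 
    col=[(v,*T[v,u].round(0)) for v in range(255,340,10)]; print(u,col)
_,d2=get_image('wrist'); T2=tool(d2)
print([(v,*T2[v,282].round(0)) for v in range(240,330,6)])
print(read_state()['position'])
E
```

```text
open: max tool z of near points [-117.84414863  -89.72615703  -59.5673943   -53.53700057]
185 [(255, np.float64(-76.0), np.float64(-115.0), np.float64(133.0)), (265, np.float64(10.0), np.float64(-46.0), np.float64(-58.0)), (275, np.float64(11.0), np.float64(-43.0), np.float64(-67.0)), (285, np.float64(6.0), np.float64(-43.0), np.float64(-69.0)), (295, np.float64(2.0), np.float64(-43.0), np.float64(-70.0)), (305, np.float64(-2.0), np.float64(-43.0), np.float64(-72.0)), (315, np.float64(-6.0), np.float64(-43.0), np.float64(-73.0)), (325, np.float64(-10.0), np.float64(-43.0), np.float64(-75.0)), (335, np.float64(-191.0), np.float64(-126.0), np.float64(132.0))]
375 [(255, np.float64(-76.0), np.float64(111.0), np.float64(131.0)), (265, np.float64(10.0), np.float64(44.0), np.float64(-58.0)), (275, np.float64(9.0), np.float64(42.0), np.float64(-64.0)), (285, np.float64(4.0), np.float64(42.0), np.float64(-65.0)), (295, np.float64(1.0), np.float64(42.0), np.float64(-68.0)), (305, np.float64(-4.0), np.float64(42.0), np.float64(-69.0)), (315, np.float64(-9.0), np.float64(42.0), np.float64(-70.0
[... 401 characters left out ...]
.0), np.float64(-0.0), np.float64(-57.0)), (270, np.float64(10.0), np.float64(-0.0), np.float64(-61.0)), (276, np.float64(10.0), np.float64(-0.0), np.float64(-68.0)), (282, np.float64(10.0), np.float64(-0.0), np.float64(-73.0)), (288, np.float64(10.0), np.float64(-0.0), np.float64(-76.0)), (294, np.float64(8.0), np.float64(-0.0), np.float64(-78.0)), (300, np.float64(4.0), np.float64(-0.0), np.float64(-77.0)), (306, np.float64(1.0), np.float64(-0.0), np.float64(-76.0)), (312, np.float64(-1.0), np.float64(-0.0), np.float64(-78.0)), (318, np.float64(-5.0), np.float64(-0.0), np.float64(-76.0)), (324, np.float64(-8.0), np.float64(-0.0), np.float64(-77.0))]
[483.33336549 261.98172932  25.57758113]
```

The picture shows the shut fingers hanging above the lid, just short of it. By depth, the real fingertips end about 44 mm behind the stated TCP, so I'll grip 48 mm deeper. Nothing has been touched yet.

```bash
python3 -m handwheel '[[0,0,0,0,0,0,1],[0,0,0,0,0,0,1],[-0.0015,0,0,0,0,0,1],[-0.0015,0,0,0,0,0,1],[-0.0015,0,0.02,0,0,0,1],[-0.0015,0,0.04,0,0,0,1],[-0.0015,0,0.047,0,0,0,1],[-0.0015,0,0.047,0,0,0,1]]'; python3 -m handwheel '[[0,0,0,0,0,0,-1],[0,0,0,0,0,0,-1],[0,0,0,0,0,0,-1],[0,0,0,0,0,0,-1]]'; python3 go.py 449,-7,80,180.6 449,-7,-30,180.6
```

```text
clock: 3.7
position: [483.3, 263.4, -21.6]
ee_rot: [-0.702, 0.712, -0.0, -0.0]
contact_force: [0.0, 0.7, 0.0]
gripper_width: 84.9
grasp_force: 0.0
clock: 4.2
position: [483.9, 264.1, -20.4]
ee_rot: [-0.702, 0.712, -0.0, 0.001]
contact_force: [-0.9, 0.3, 6.8]
gripper_width: 59.2
grasp_force: 65.4
t 4.2 p [483.9 264.1 -20.4] yaw 179.22 zaxis [ 0.0014  0.0011 -1.    ] w 59.2 F [-0.9  0.3  6.8] g 65.4
449,-7,80,180.6 d [ 0.2714  0.0311 -0.1007] wz -0.0242
449,-7,-30,180.6 d [0.2715 0.0312 0.0093] wz -0.0242
```

```bash
python3 -m handwheel '[[0,0,-0.03,0,0,0,-1],[0,0,-0.05,0,0,0,-1],[0.05,0.006,-0.05,0,0,-0.024,-1],[0.10,0.012,-0.05,0,0,-0.024,-1],[0.15,0.018,-0.05,0,0,-0.024,-1],[0.20,0.023,-0.05,0,0,-0.024,-1],[0.24,0.028,-0.05,0,0,-0.024,-1],[0.262,0.03,-0.05,0,0,-0.024,-1],[0.2715,0.031,-0.04,0,0,-0.024,-1],[0.2715,0.031,-0.02,0,0,-0.024,-1]]'; python3 go.py 449,-7,-28,180.6
```

```text
clock: 5.45
position: [448.9, -7.7, -1.8]
ee_rot: [0.71, -0.704, 0.0, -0.001]
contact_force: [0.2, 1.0, -2.3]
gripper_width: 59.1
grasp_force: 65.6
t 5.45 p [448.9  -7.7  -1.8] yaw -179.49 zaxis [ 1.5e-03  6.0e-04 -1.0e+00] w 59.1 F [ 0.2  1.  -2.3] g 65.6
449,-7,-28,180.6 d [-0.0007 -0.0001  0.0262] wz -0.0015
```

Box in hand (−2.3 N weight). I'll lower it, release, and go up to view the board.

```bash
python3 -m handwheel '[[0,0,0.015,0,0,0,-1],[0,0,0.023,0,0,0,-1],[0,0,0.0265,0,0,0,-1],[0,0,0.0265,0,0,0,-1]]'; python3 -m handwheel '[[0,0,0,0,0,0,1],[0,0,0,0,0,0,1],[0,0,0,0,0,0,1],[0,0,-0.04,0,0,0,1],[0,0,-0.08,0,0,0,1],[0,0,-0.12,0,0,0,1]]';python3 go.py 533,-230,110,177.5
```

```text
clock: 5.95
position: [448.9, -7.2, -27.8]
ee_rot: [0.711, -0.703, 0.0, -0.0]
contact_force: [-0.1, -0.4, -1.8]
gripper_width: 59.2
grasp_force: 65.5
clock: 6.7
position: [448.4, -7.6, 93.5]
ee_rot: [0.711, -0.704, 0.0, -0.0]
contact_force: [0.4, 1.1, 0.2]
gripper_width: 85.4
grasp_force: 0.0
t 6.7 p [448.4  -7.6  93.5] yaw -179.43 zaxis [ 1.e-04  0.e+00 -1.e+00] w 85.4 F [0.4 1.1 0.2] g 0.0
533,-230,110,177.5 d [ 0.2232 -0.0824 -0.0165] wz 0.0536
```

```bash
python3 -m handwheel '[[0.05,-0.02,-0.0165,0,0,0.053,1],[0.11,-0.04,-0.0165,0,0,0.053,1],[0.17,-0.063,-0.0165,0,0,0.053,1],[0.215,-0.08,-0.0165,0,0,0.053,1],[0.223,-0.082,-0.0165,0,0,0.053,1],[0.223,-0.082,-0.0165,0,0,0.053,1],[0.223,-0.082,-0.0165,0,0,0.053,1]]'
cat > wm.py <<'E'
from meas import *
import go
def grab(n):
    c=cam('wrist'); im,d=get_image('wrist'); cv2.imwrite(f'pics/{n}.png',im); np.save(f'{n}.npy',d)
    hsv=cv2.cvtColor(im,cv2.COLOR_BGR2HSV); P=cloud(c,d)
    return c,im,P,cv2.split(hsv)
E
python3 - <<'E'
from wm import *
c,im,P,(H,S,V)=grab('w2'); z=P[...,2]
reg=(abs(P[...,0]-533)<110)&(abs(P[...,1]+237)<100)&(z<75)
blue=reg&(H>95)&(H<125)&(S>120)
print('open blue',rect(c,blue,59),'depth',rect(c,reg&(z>52)&(z<66),59))
print('board',rect(c,reg&(z>8),15), rect(c,reg&(((H<18)&(S>100))|(z>22)),15))
E
```

```text
clock: 7.58
position: [532.3, -228.5, 108.7]
ee_rot: [-0.692, 0.722, 0.0, -0.0]
contact_force: [-0.5, 0.1, -0.5]
gripper_width: 85.6
grasp_force: 0.0
t 7.58 p [ 532.3 -228.5  108.7] yaw 177.6 zaxis [-4.e-04  3.e-04 -1.e+00] w 85.6 F [-0.5  0.1 -0.5] g 0.0
open blue [ 538.8 -237.2   55.6  101.9   88.3] depth [ 538.5 -235.6   55.9  100.4   88.3]
board [ 532.1 -235.7  108.6  152.1   82.6] [ 532.4 -235.8  108.6  152.3   82.6]
```

View pics/w2.png

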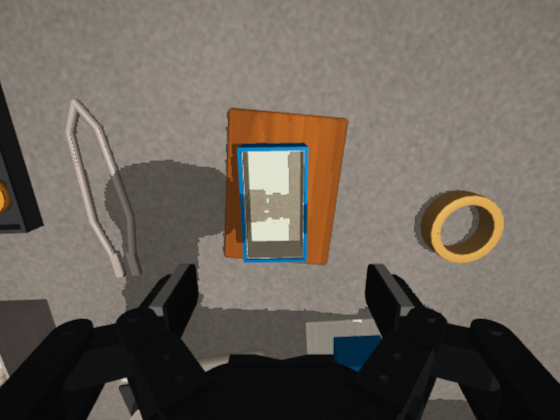

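The wrist view shows the open box at (273,203) on the board at (285,187), with free room on both sides for the fingers.

```bash
python3 -m handwheel '[[0.007,-0.0066,0.04,0,0,-0.012,1],[0.007,-0.0066,0.09,0,0,-0.012,1],[0.007,-0.0066,0.12,0,0,-0.012,1],[0.007,-0.0066,0.132,0,0,-0.012,1],[0.007,-0.0066,0.132,0,0,-0.012,1],[0.007,-0.0066,0.132,0,0,-0.012,-1],[0.007,-0.0066,0.132,0,0,-0.012,-1],[0.007,-0.0066,0.132,0,0,-0.012,-1],[0.007,-0.0066,0.132,0,0,-0.012,-1]]'
python3 - <<'E'
from meas import *
c=cam('wrist')
E
python3 go.py 538,-235,60,178.3
python3 - <<'E'
from meas import *
c=None
im=cv2.imread('pics/w1.png'); d=np.load('w1.npy')
# slab seen from the pose of w1
m=camera_model('wrist'); T=np.eye(4); T[:3,:3]=R.from_euler('z',0).as_matrix()
yaw=np.radians(-179.26); y=np.array([np.cos(yaw),np.sin(yaw),0]); zz=np.array([0,0,-1.]); x=np.cross(y,zz)
T[:3,:3]=np.c_[x,y,zz]; T[:3,3]=[484,253.6,131.8]; W=T@np.array(m['hand_eye']); c=(np.array(m['K']),W[:3,:3],W[:3,3])
P=cloud(c,d); z=P[...,2]; reg=(abs(P[...,0]-484)<90)&(abs(P[...,1]-254)<100)
print(rect(c,reg&(z>7)&(z<75),12)); 
H,S,V=cv2.split(cv2.cvtColor(im,cv2.COLOR_BGR2HSV))
g=reg&(z>7); u=P[g][:,:2]; print(cv2.minAreaRect(u[::3].astype(np.float32)))
E
```

```text
clock: 8.75
position: [540.5, -237.2, -21.6]
ee_rot: [-0.696, 0.718, -0.001, 0.001]
contact_force: [-0.2, 1.4, 6.8]
gripper_width: 55.3
grasp_force: 64.1
t 8.75 p [ 540.5 -237.2  -21.6] yaw 178.25 zaxis [ 3.2e-03 -8.0e-04 -1.0e+00] w 55.3 F [-0.2  1.4  6.8] g 64.1
538,-235,60,178.3 d [-0.002   0.0023 -0.0816] wz -0.0008
[485.2 264.5 108.7 162.9  96. ]
((483.48651123046875, 255.17819213867188), (148.29437255859375, 154.16574096679688), 5.796223163604736)
```

```bash
python3 - <<'E'
from meas import *
m=camera_model('wrist'); T=np.eye(4); d=np.load('w1.npy')
yaw=np.radians(-179.26); y=np.array([np.cos(yaw),np.sin(yaw),0]); zz=np.array([0,0,-1.]); x=np.cross(y,zz)
T[:3,:3]=np.c_[x,y,zz]; T[:3,3]=[484,253.6,131.8]; W=T@np.array(m['hand_eye']); c=(np.array(m['K']),W[:3,:3],W[:3,3])
P=cloud(c,d); z=P[...,2]; reg=(abs(P[...,0]-484)<90)&(abs(P[...,1]-254)<95)
g=(reg&(z>7)&(z<17)).astype(np.uint8); g=cv2.morphologyEx(g,cv2.MORPH_OPEN,np.ones((3,3)))
n,l,st,ce=cv2.connectedComponentsWithStats(g); k=[i for i in range(1,n) if st[i,4]>200]; print(st[k])
print(cv2.minAreaRect(ray(c,np.argwhere(np.isin(l,k))[:,::-1],12)[:,:2].astype(np.float32)))
# top view, slab now empty
ct=cam('top'); it,dt=get_image('top'); cv2.imwrite('pics/top1.png',it)
H,S,V=cv2.split(cv2.cvtColor(it,cv2.COLOR_BGR2HSV)); Pt=cloud(ct,dt)
W=np.zeros(H.shape,bool); W[195:248,170:238]=1
print('slab top',rect(ct,W&(Pt[...,2]>6),12),rect(ct,W&(V>165),12))
E
```

```text
[[ 220  123  113  142 7059]]
((485.9512023925781, 257.36492919921875), (108.75761413574219, 148.55081176757812), 6.000733375549316)
slab top [484.8 253.9 110.2 156.9  95.8] [484.2 254.2 107.7 147.2  96. ]
```

```bash
python3 -m handwheel '[[0,0,-0.04,0,0,0,-1],[0,0.005,-0.08,0,0,0,-1],[-0.04,0.03,-0.085,0,0,0,-1],[-0.09,0.055,-0.085,0,0,0,-1],[-0.145,0.078,-0.085,0,0,0,-1],[-0.2,0.087,-0.085,0,0,-0.03,-1],[-0.255,0.088,-0.085,0,0,-0.06,-1],[-0.31,0.085,-0.085,0,0,-0.1,-1],[-0.365,0.078,-0.085,0,0,-0.135,-1],[-0.42,0.07,-0.085,0,0,-0.135,-1]]'; python3 go.py 487,256.2,20,186 487,256.2,-24,186
```

```text
clock: 10.05
position: [481.9, 186.8, 62.0]
ee_rot: [0.743, -0.669, 0.0, -0.0]
contact_force: [1.9, -0.1, -0.6]
gripper_width: 55.5
grasp_force: 63.7
t 10.05 p [481.9 186.8  62. ] yaw -174.02 zaxis [ 4.e-04  4.e-04 -1.e+00] w 55.5 F [ 1.9 -0.1 -0.6] g 63.7
487,256.2,20,186 d [-0.0685 -0.0123  0.042 ] wz -0.0003
487,256.2,-24,186 d [-0.0685 -0.0123  0.086 ] wz -0.0003
```

```bash
python3 -m handwheel '[[-0.045,-0.008,0.01,0,0,0,-1],[-0.065,-0.012,0.03,0,0,0,-1],[-0.0685,-0.012,0.055,0,0,0,-1],[-0.0685,-0.012,0.07,0,0,0,-1],[-0.0685,-0.012,0.07,0,0,0,-1]]'; python3 go.py 487,256.2,-24.3,186
```

```text
clock: 10.68
position: [486.2, 253.3, -9.4]
ee_rot: [0.743, -0.67, -0.0, 0.001]
contact_force: [0.2, -0.5, -0.4]
gripper_width: 55.2
grasp_force: 63.7
t 10.68 p [486.2 253.3  -9.4] yaw -174.07 zaxis [-0.0021 -0.0019 -1.    ] w 55.2 F [ 0.2 -0.5 -0.4] g 63.7
487,256.2,-24.3,186 d [-0.0028 -0.0011  0.0149] wz -0.0012
```

```bash
python3 -m handwheel '[[-0.0028,-0.001,0.008,0,0,0,-1],[-0.0028,-0.001,0.013,0,0,0,-1],[-0.0028,-0.001,0.0148,0,0,0,-1],[-0.0028,-0.001,0.0148,0,0,0,-1]]'; python3 -m handwheel '[[0,0,0,0,0,0,1],[0,0,0,0,0,0,1],[0,0,0,0,0,0,1],[0,0,-0.04,0,0,0,1],[0,0,-0.08,0,0,0,1],[0,0,-0.13,0,0,0,1],[0,0,-0.13,0,0,0,1],[0,0,-0.13,0,0,0,1]]'
python3 - <<'E'
from wm import *
c,im,P,(H,S,V)=grab('w3'); z=P[...,2]
reg=(abs(P[...,0]-486)<80)&(abs(P[...,1]-257)<95)&(z<75)
print('open depth',rect(c,reg&(z>50)&(z<64),56),'blue',rect(c,reg&(H>95)&(H<125)&(S>120)&(z>40),56))
g=(reg&(z>7)&(z<17)).astype(np.uint8); g=cv2.morphologyEx(g,cv2.MORPH_OPEN,np.ones((3,3)))
n,l,st,ce=cv2.connectedComponentsWithStats(g); k=[i for i in range(1,n) if st[i,4]>200]; print(st[k])
print(cv2.minAreaRect(ray(c,np.argwhere(np.isin(l,k))[:,::-1],12)[:,:2].astype(np.float32)))
E
python3 go.py 449,-7,100,180.5 449,-7,-27,180.5
```

```text
clock: 11.18
position: [487.7, 257.2, -23.1]
ee_rot: [0.743, -0.669, 0.0, -0.0]
contact_force: [0.1, -0.1, -1.2]
gripper_width: 55.4
grasp_force: 63.7
clock: 12.18
position: [487.2, 257.1, 106.6]
ee_rot: [0.743, -0.67, -0.0, 0.0]
contact_force: [-0.2, -1.5, -0.5]
gripper_width: 85.4
grasp_force: 0.0
t 12.18 p [487.2 257.1 106.6] yaw -174.06 zaxis [-5.e-04  2.e-04 -1.e+00] w 85.4 F [-0.2 -1.5 -0.5] g 0.0
open depth [487.9 258.5  55.9 100.4  96. ] blue [488.3 257.7  55.5 100.1  95.9]
[[ 224  124  118  146 8294]
 [ 255  162   52   87 4141]]
((486.0993347167969, 257.3824462890625), (108.58321380615234, 147.9197540283203), 6.029507637023926)
t 12.22 p [486.9 256.7 105.9] yaw -174.06 zaxis [-0.0017 -0.001  -1.    ] w 85.5 F [-0.3 -0.2 -0.3] g 0.0
449,-7,100,180.5 d [0.2584 0.065  0.0062] wz 0.0949
449,-7,-27,180.5 d [0.2583 0.0647 0.1332] wz 0.0949
```

```bash
python3 -m handwheel '[[0.05,0.013,0.006,0,0,0.03,1],[0.11,0.028,0.006,0,0,0.06,1],[0.17,0.043,0.006,0,0,0.095,1],[0.225,0.057,0.006,0,0,0.095,1],[0.25,0.063,0.006,0,0,0.095,1],[0.258,0.065,0.03,0,0,0.095,1],[0.258,0.065,0.07,0,0,0.095,1],[0.258,0.065,0.11,0,0,0.095,1],[0.258,0.065,0.133,0,0,0.095,1],[0.258,0.065,0.133,0,0,0.095,1]]'
python3 -m handwheel '[[0,0,0,0,0,0,-1],[0,0,0,0,0,0,-1],[0,0,0,0,0,0,-1],[0,0,0,0,0,0,-1]]'
python3 go.py 532.5,-235.5,60,172.6 532.5,-235.5,-16.5,172.6
```

```text
clock: 13.48
position: [447.3, -7.0, -28.6]
ee_rot: [0.71, -0.704, -0.002, 0.003]
contact_force: [-0.1, 0.3, 0.1]
gripper_width: 86.0
grasp_force: 0.0
clock: 13.98
position: [450.4, -5.8, -25.2]
ee_rot: [0.71, -0.704, 0.0, -0.001]
contact_force: [-1.6, 1.3, 6.6]
gripper_width: 59.5
grasp_force: 65.6
t 13.97 p [450.4  -5.8 -25.2] yaw -179.47 zaxis [ 1.6e-03  5.0e-04 -1.0e+00] w 59.5 F [-1.6  1.3  6.6] g 65.6
532.5,-235.5,60,172.6 d [ 0.2304 -0.0801 -0.0852] wz 0.1384
532.5,-235.5,-16.5,172.6 d [ 0.2304 -0.08   -0.0087] wz 0.1384
```

```bash
python3 -m handwheel '[[0,0,-0.03,0,0,0,-1],[0.01,-0.004,-0.055,0,0,0.03,-1],[0.055,-0.02,-0.06,0,0,0.06,-1],[0.11,-0.039,-0.06,0,0,0.1,-1],[0.16,-0.056,-0.06,0,0,0.138,-1],[0.2,-0.07,-0.06,0,0,0.138,-1],[0.225,-0.079,-0.055,0,0,0.138,-1],[0.2305,-0.0805,-0.04,0,0,0.138,-1],[0.2305,-0.0805,-0.025,0,0,0.138,-1],[0.2305,-0.0805,-0.025,0,0,0.138,-1]]'
python3 go.py 533,-235.5,-16,172.6
```

```text
clock: 15.22
position: [530.2, -234.6, -3.3]
ee_rot: [-0.66, 0.751, 0.002, -0.001]
contact_force: [0.2, -0.4, -2.5]
gripper_width: 59.1
grasp_force: 66.0
t 15.22 p [ 530.2 -234.6   -3.3] yaw 172.64 zaxis [-0.005   0.0012 -1.    ] w 59.1 F [ 0.2 -0.4 -2.5] g 66.0
533,-235.5,-16,172.6 d [ 0.0006 -0.0029  0.0127] wz 0.0008
```

```bash
python3 -m handwheel '[[0,0,0,0,0,0,-1],[0,0,0,0,0,0,-1]]'; python3 go.py 533,-235.5,-16,172.6
```

```text
clock: 15.48
position: [532.9, -235.4, -0.5]
ee_rot: [-0.66, 0.751, -0.001, 0.0]
contact_force: [0.2, -0.3, -2.5]
gripper_width: 59.3
grasp_force: 66.0
t 15.47 p [ 5.329e+02 -2.354e+02 -5.000e-01] yaw 172.67 zaxis [ 1.3e-03 -3.0e-04 -1.0e+00] w 59.3 F [ 0.2 -0.3 -2.5] g 66.0
533,-235.5,-16,172.6 d [ 0.0001 -0.0001  0.0155] wz 0.0012
```

```bash
python3 -m handwheel '[[0,0,0.01,0,0,0,-1],[0,0,0.014,0,0,0,-1],[0,0,0.0155,0,0,0,-1],[0,0,0.0155,0,0,0,-1]]'; python3 -m handwheel '[[0,0,0,0,0,0,1],[0,0,0,0,0,0,1],[0,0,0,0,0,0,1],[0,0,-0.04,0,0,0,1],[0,0,-0.08,0,0,0,1],[0,0,-0.13,0,0,0,1],[0,0,-0.13,0,0,0,1],[0,0,-0.13,0,0,0,1]]'
python3 - <<'E'
from wm import *
c,im,P,(H,S,V)=grab('w4'); z=P[...,2]
reg=(abs(P[...,0]-533)<90)&(abs(P[...,1]+236)<100)&(z<85)
print('closed depth',rect(c,reg&(z>56)&(z<72),63))
m=cv2.morphologyEx((reg&(H>95)&(H<125)&(S>120)&(V>90)&(z>54)).astype(np.uint8),cv2.MORPH_CLOSE,np.ones((25,3))); print(rect(c,m,63))
g=(reg&(z>8)&(z<21)&(H<18)&(S>100)).astype(np.uint8); g=cv2.morphologyEx(g,cv2.MORPH_OPEN,np.ones((3,3)))
n,l,st,ce=cv2.connectedComponentsWithStats(g); k=[i for i in range(1,n) if st[i,4]>200]; print(st[k])
print(cv2.minAreaRect(ray(c,np.argwhere(np.isin(l,k))[:,::-1],15)[:,:2].astype(np.float32)))
E
```

```text
clock: 15.98
position: [532.0, -235.5, -14.2]
ee_rot: [-0.66, 0.751, 0.0, -0.0]
contact_force: [-5.5, 5.6, 15.3]
gripper_width: 59.3
grasp_force: 67.7
clock: 16.98
position: [531.9, -235.6, 112.8]
ee_rot: [-0.66, 0.751, 0.0, -0.0]
contact_force: [0.2, -0.0, 0.1]
gripper_width: 85.9
grasp_force: 0.0
t 16.98 p [ 531.9 -235.6  112.8] yaw 172.59 zaxis [-7.e-04  6.e-04 -1.e+00] w 85.9 F [ 0.2 -0.   0.1] g 0.0
closed depth [ 532.2 -236.    60.5  103.1   82.6]
[ 532.3 -236.5   59.   102.2   82.7]
[[ 223  121  117  145 7455]]
((531.9465942382812, -237.8726806640625), (147.57232666015625, 108.22915649414062), 82.62427520751953)
```

```bash
python3 go.py 640,35,240,189
```

```text
t 17.02 p [ 531.4 -235.6  112. ] yaw 172.59 zaxis [-2.3e-03  8.0e-04 -1.0e+00] w 85.5 F [-0.  -0.3 -0.3] g 0.0
640,35,240,189 d [-0.2824 -0.0724 -0.128 ] wz -0.2865
```

```bash
python3 -m handwheel '[[0,0,-0.05,0,0,0,1],[-0.02,-0.005,-0.1,0,0,-0.06,1],[-0.07,-0.018,-0.128,0,0,-0.12,1],[-0.13,-0.033,-0.128,0,0,-0.18,1],[-0.19,-0.049,-0.128,0,0,-0.24,1],[-0.24,-0.061,-0.128,0,0,-0.286,1],[-0.27,-0.069,-0.128,0,0,-0.286,1],[-0.282,-0.0725,-0.128,0,0,-0.286,1],[-0.282,-0.0725,-0.128,0,0,-0.286,1],[-0.282,-0.0725,-0.128,0,0,-0.286,1]]'
python3 - <<'E'
from wm import *
c,im,P,(H,S,V)=grab('w5'); z=P[...,2]
reg=(abs(P[...,0]-640)<90)&(abs(P[...,1]-32)<110)
g=reg&(z>120)&(z<150); p=P[g]; print('grip pts',len(p),p.mean(0),p.min(0),p.max(0))
n,l,st,ce=cv2.connectedComponentsWithStats(g.astype(np.uint8)); k=1+np.argmax(st[1:,4]); print(st[k]); print(rect(c,l==k,142))
d=reg&(z>44)&(z<62); cs,_=cv2.findContours(d.astype(np.uint8),cv2.RETR_EXTERNAL,cv2.CHAIN_APPROX_NONE); kk=max(cs,key=cv2.contourArea); q=ray(c,kk[:,0],52)[:,:2]; print(cv2.minEnclosingCircle(q.astype(np.float32)), q.min(0),q.max(0))
E
```

```text
clock: 18.27
position: [640.1, 33.3, 241.0]
ee_rot: [0.76, -0.65, -0.0, 0.0]
contact_force: [-0.3, 0.2, 0.6]
gripper_width: 85.3
grasp_force: 0.0
t 18.27 p [640.1  33.3 241. ] yaw -171.08 zaxis [-9.e-04 -4.e-04 -1.e+00] w 85.3 F [-0.3  0.2  0.6] g 0.0
grip pts 971 [659.01999481  32.61114744 138.93650858] [649.165399  -11.6580722 120.3155885] [668.25728369  84.34037253 143.27985527]
[256 150  16  88 971]
[659.2  31.   14.   89.5  96. ]
((638.5303955078125, 33.84634780883789), 62.16440200805664) [576.70584294 -23.90443803] [662.90616806  95.38395198]
```

View pics/w5.png

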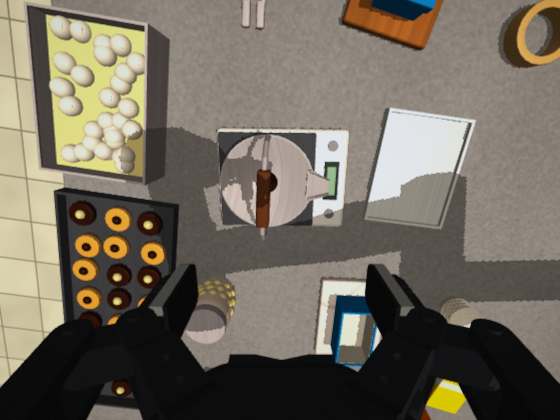

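The view shows the dish at (265,180), with its brown grip at (263,197), the lip pointing right to (325,185), and the praline at (270,183) in the middle.

```bash
python3 - <<'E'
from meas import *
im=cv2.imread('pics/w5.png'); d=np.load('w5.npy'); c=cam('wrist'); P=cloud(c,d); z=P[...,2]
H,S,V=cv2.split(cv2.cvtColor(im,cv2.COLOR_BGR2HSV))
W=np.zeros(H.shape,bool); W[120:250,205:355]=1
g=W&(z>125)&(S>110); g=cv2.morphologyEx(g.astype(np.uint8),cv2.MORPH_OPEN,np.ones((5,5)))
print('grip',rect(c,g,142),P[g>0].mean(0), np.argwhere(g).min(0),np.argwhere(g).max(0))
o=(W&(z>100)).astype(np.uint8); print('hoop',rect(c,o,140)); pts=P[o>0]; print(cv2.fitLine(pts[:,:2].astype(np.float32),cv2.DIST_L2,0,.01,.01).ravel(), pts.min(0),pts.max(0))
# dish rim points z~52
r=W&(z>46)&(z<57); q=P[r][:,:2]
ctr=np.array([655,33.]); 
ang=np.degrees(np.arctan2(*(q-ctr).T[::-1]))%360; rad=np.hypot(*(q-ctr).T)
lip=rad>68; print('lip dir',np.median(ang[lip]),lip.sum(),q[lip].mean(0))
rim=(rad>54)&(rad<68)&~((ang>165)&(ang<215)); q2=q[rim]; A=np.c_[2*q2,np.ones(len(q2))]; s=np.linalg.lstsq(A,(q2**2).sum(1),rcond=None)[0]; print('rim centre',s[:2],np.sqrt(s[2]+s[:2]@s[:2]))
E
python3 go.py 659,31,141,186
```

```text
grip [659.   35.   13.5  57.7  95.5] [659.25466486  33.74741816 142.2450451 ] [171 256] [226 270]
hoop [659.6  28.6  14.1 104.9  96. ]
[ 3.7664279e-02 -9.9929047e-01  6.5892230e+02  2.5690317e+01] [649.27125063 -41.57288528 100.88849829] [668.34234352  92.50380271 423.02417218]
lip dir 182.98598973225478 88 [583.68669335  29.16094494]
rim centre [657.20058725  35.09864213] 57.3321712848406
t 18.32 p [640.2  33.2 241.3] yaw -171.1 zaxis [-4.e-04 -2.e-04 -1.e+00] w 85.6 F [ 0.1 -0.3  0.4] g 0.0
659,31,141,186 d [ 0.0051 -0.0183  0.1003] wz 0.0507
```

```bash
python3 -m handwheel '[[0.001,-0.0195,0,0,0,0.059,1],[0.0012,-0.0195,0.02,0,0,0.059,1],[0.0012,-0.0195,0.06,0,0,0.059,0.6],[0.0012,-0.0195,0.1,0,0,0.059,0.4],[0.0012,-0.0195,0.135,0,0,0.059,0.2],[0.0012,-0.0195,0.16,0,0,0.059,0],[0.0012,-0.0195,0.171,0,0,0.059,0],[0.0012,-0.0195,0.171,0,0,0.059,-0.3],[0.0012,-0.0195,0.171,0,0,0.059,-0.4]]'
python3 - <<'E'
from wm import *
c,im,P,_=grab('w6'); T=0
s=read_state(); Rm=R.from_quat(s['ee_rot']).as_matrix(); q=(P-np.array(s['position']))@Rm
m=(q[...,2]<-30)&(q[...,2]>-120)&(abs(q[...,1])<40)
v,u=np.where(m); print(len(v))
for r in range(225,330,12): print(r,[(u_,*q[r,u_].round(0).astype(int)) for u_ in range(232,335,8) if m[r,u_]])
E
```

```text
clock: 19.45
position: [661.0, 36.2, 71.9]
ee_rot: [0.741, -0.672, 0.001, -0.001]
contact_force: [0.7, -1.0, 0.4]
gripper_width: 25.5
grasp_force: 0.0
t 19.45 p [661.   36.2  71.9] yaw -174.39 zaxis [ 2.8e-03  4.0e-04 -1.0e+00] w 25.5 F [ 0.7 -1.   0.4] g 0.0
19826
225 [(280, np.int64(32), np.int64(-1), np.int64(-60)), (288, np.int64(32), np.int64(2), np.int64(-62))]
237 [(272, np.int64(28), np.int64(-5), np.int64(-65)), (280, np.int64(30), np.int64(-1), np.int64(-69)), (288, np.int64(29), np.int64(2), np.int64(-68)), (296, np.int64(29), np.int64(6), np.int64(-68))]
249 [(272, np.int64(24), np.int64(-5), np.int64(-68)), (280, np.int64(25), np.int64(-1), np.int64(-70)), (288, np.int64(24), np.int64(2), np.int64(-70)), (296, np.int64(25), np.int64(6), np.int64(-70))]
261 [(248, np.int64(10), np.int64(-17), np.int64(-53)), (256, np.int64(9), np.int64(-13), np.int64(-50)), (272, np.int64(19), np.int64(-5), np.int64(-69)), (280, np.int64(19), np.int64(-1), np.int64(-69)), (288, np.int64(19), np.int64(2), np.int64(-69)), (296, np.int64(19), np.int64(6), np.int64(-69)), (312, np.int64(10), 
[... 2053 characters left out ...]
t64(-5), np.int64(6), np.int64(-70)), (312, np.int64(0), np.int64(12), np.int64(-77)), (320, np.int64(12), np.int64(13), np.int64(-93)), (328, np.int64(12), np.int64(16), np.int64(-93))]
321 [(232, np.int64(16), np.int64(-16), np.int64(-106)), (240, np.int64(16), np.int64(-14), np.int64(-105)), (248, np.int64(-5), np.int64(-15), np.int64(-78)), (272, np.int64(-13), np.int64(-5), np.int64(-68)), (280, np.int64(-12), np.int64(-1), np.int64(-69)), (288, np.int64(-11), np.int64(2), np.int64(-70)), (296, np.int64(-12), np.int64(6), np.int64(-69)), (312, np.int64(-6), np.int64(13), np.int64(-76)), (320, np.int64(16), np.int64(11), np.int64(-105)), (328, np.int64(16), np.int64(14), np.int64(-105))]
```

View pics/w6.png

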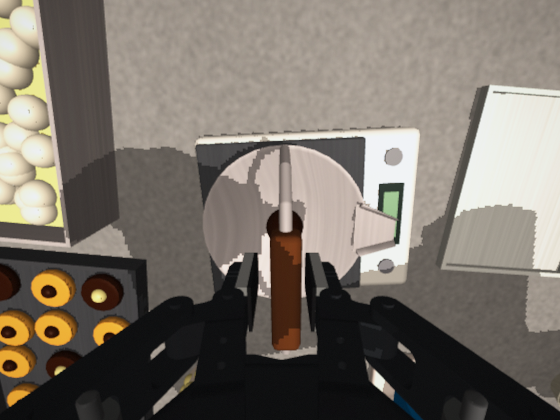

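The grip bar lies centred between the pads (bar at columns 270–300, pads at 258 and 308), clear of the hoop and praline. I'll close and lift gently.

```bash
python3 -m handwheel '[[0,0,0,0,0,0,-0.55],[0,0,0,0,0,0,-1],[0,0,0,0,0,0,-1],[0,0,0,0,0,0,-1],[0,0,-0.0005,0,0,0,-1],[0,0,-0.0015,0,0,0,-1],[0,0,-0.003,0,0,0,-1],[0,0,-0.005,0,0,0,-1],[0,0,-0.0075,0,0,0,-1],[0,0,-0.01,0,0,0,-1]]'; python3 go.py
```

```text
clock: 20.75
position: [660.0, 36.4, 80.3]
ee_rot: [0.741, -0.672, -0.0, 0.0]
contact_force: [0.2, 0.4, -3.0]
gripper_width: 13.1
grasp_force: 58.3
t 20.75 p [660.   36.4  80.3] yaw -174.39 zaxis [-1.e-04  0.e+00 -1.e+00] w 13.1 F [ 0.2  0.4 -3. ] g 58.3
```

```bash
python3 -m handwheel '[[0,0,-0.002,0,0,0,-1],[0,0,-0.005,0,0,0,-1],[0,0,-0.009,0,0,0,-1],[0,0,-0.014,0,0,0,-1],[0,0,-0.02,0,0,0,-1],[0,0,-0.026,0,0,0,-1],[0,0,-0.031,0,0,0,-1],[0,0,-0.035,0,0,0,-1],[0,0,-0.038,0,0,0,-1],[0,0,-0.04,0,0,0,-1]]'; python3 go.py
```

```text
clock: 22.0
position: [660.0, 36.3, 120.4]
ee_rot: [0.741, -0.672, -0.0, 0.0]
contact_force: [0.1, -0.7, -2.5]
gripper_width: 13.4
grasp_force: 58.3
t 22.0 p [660.   36.3 120.4] yaw -174.39 zaxis [-1.e-04 -0.e+00 -1.e+00] w 13.4 F [ 0.1 -0.7 -2.5] g 58.3
```

```bash
python3 -m handwheel '[[0,0,-0.001,0,0,0,-1],[0,0,-0.003,0,0,0,-1],[0,0,-0.006,0,0,0,-1],[0,0,-0.008,0,0,0,-1],[0,0,-0.01,0,0,0,-1],[0,0,-0.011,0,0,0,-1],[0,0,-0.011,0,0,0,-1]]'; python3 go.py 497.3,178.4,131,96
python3 - <<'E'
from wm import *
c,im,P,(H,S,V)=grab('w7')
ct=cam('top'); it,dt=get_image('top'); isc,_=get_image('scene')
a=cv2.resize(im[120:300,180:460],(560,360)); b=cv2.resize(isc[200:310,190:320],(425,360))[:, :240]
cv2.imwrite('pics/p7.png',np.hstack([a,b]))
E
```

```text
clock: 22.88
position: [660.0, 36.4, 131.4]
ee_rot: [0.741, -0.672, 0.0, -0.0]
contact_force: [-0.3, -0.1, -2.9]
gripper_width: 13.3
grasp_force: 58.3
t 22.88 p [660.   36.4 131.4] yaw -174.38 zaxis [ 1.e-04  0.e+00 -1.e+00] w 13.3 F [-0.3 -0.1 -2.9] g 58.3
497.3,178.4,131,96 d [-0.1573  0.148   0.0004] wz 1.5641
t 22.88 p [660.   36.4 131.4] yaw -174.38 zaxis [ 1.e-04  0.e+00 -1.e+00] w 13.3 F [-0.3 -0.1 -2.9] g 58.3
```

View pics/p7.png

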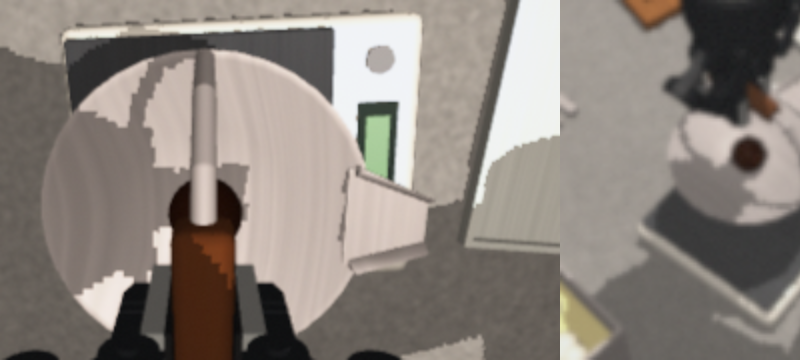

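The picture shows the dish lifted, level, with the praline in the middle under the grip. Next I'll move it gently across.

```bash
python3 -m handwheel '[[-0.0022,0.0021,0,0,0,0,-1],[-0.0067,0.0063,0,0,0,0,-1],[-0.0135,0.0127,0,0,0,0,-1],[-0.0225,0.0211,0,0,0,0,-1],[-0.0337,0.0317,0,0,0,0,-1],[-0.045,0.0423,0,0,0,0,-1],[-0.0562,0.0529,0,0,0,0,-1],[-0.0674,0.0634,0,0,0,0,-1],[-0.0787,0.074,0,0,0,0,-1],[-0.09,0.0846,0,0,0,0,-1]]'
python3 -m handwheel '[[-0.0112,0.0106,0,0,0,0,-1],[-0.0225,0.0211,0,0,0,0,-1],[-0.0337,0.0317,0,0,0,0,-1],[-0.045,0.0423,0,0,0,0,-1],[-0.0539,0.0507,0,0,0,0,-1],[-0.0607,0.0571,0,0,0,0,-1],[-0.0652,0.0613,0,0,0,0,-1],[-0.0674,0.0634,0,0,0,0,-1],[-0.0674,0.0634,0,0,0,0,-1]]'; python3 go.py 497.3,178.4,131,96
```

```text
clock: 24.28
position: [566.2, 118.3, 131.4]
ee_rot: [0.741, -0.672, 0.0, -0.0]
contact_force: [-0.2, 0.2, -2.2]
gripper_width: 13.1
grasp_force: 58.4
clock: 25.4
position: [497.3, 178.5, 131.3]
ee_rot: [0.741, -0.672, 0.0, 0.0]
contact_force: [0.6, 0.8, -2.3]
gripper_width: 13.4
grasp_force: 58.4
t 25.4 p [497.3 178.5 131.3] yaw -174.39 zaxis [ 0. -0. -1.] w 13.4 F [ 0.6  0.8 -2.3] g 58.4
497.3,178.4,131,96 d [0.0001 0.     0.0003] wz 1.564
```

```bash
python3 -m handwheel '[[0,0,0,0,0,0.01,-1],[0,0,0,0,0,0.04,-1],[0,0,0,0,0,0.09,-1],[0,0,0,0,0,0.16,-1],[0,0,0,0,0,0.24,-1],[0,0,0,0,0,0.32,-1],[0,0,0,0,0,0.40,-1],[0,0,0,0,0,0.48,-1],[0,0,0,0,0,0.56,-1],[0,0,0,0,0,0.64,-1]]'
python3 -m handwheel '[[0,0,0,0,0,0.08,-1],[0,0,0,0,0,0.16,-1],[0,0,0,0,0,0.24,-1],[0,0,0,0,0,0.32,-1],[0,0,0,0,0,0.40,-1],[0,0,0,0,0,0.48,-1],[0,0,0,0,0,0.55,-1],[0,0,0,0,0,0.61,-1],[0,0,0,0,0,0.66,-1],[0,0,0,0,0,0.70,-1]]'
python3 -m handwheel '[[0,0,0,0,0,0.04,-1],[0,0,0,0,0,0.08,-1],[0,0,0,0,0,0.12,-1],[0,0,0,0,0,0.16,-1],[0,0,0,0,0,0.19,-1],[0,0,0,0,0,0.21,-1],[0,0,0,0,0,0.221,-1],[0,0,0,0,0,0.224,-1],[0,0,0,0,0,0.224,-1]]'; python3 go.py 497.3,178.4,131,96
```

```text
clock: 26.65
position: [497.4, 178.4, 131.3]
ee_rot: [-0.49, 0.872, -0.0, -0.0]
contact_force: [-0.5, -0.3, -2.8]
gripper_width: 13.3
grasp_force: 58.4
clock: 27.9
position: [497.4, 178.4, 131.3]
ee_rot: [-0.162, 0.987, -0.0, -0.0]
contact_force: [0.0, 0.2, -2.3]
gripper_width: 13.0
grasp_force: 58.4
clock: 29.02
position: [497.3, 178.5, 131.3]
ee_rot: [-0.052, 0.999, 0.0, -0.0]
contact_force: [-0.7, -0.1, -2.1]
gripper_width: 13.4
grasp_force: 58.4
t 29.02 p [497.3 178.5 131.3] yaw 96.0 zaxis [-0.  0. -1.] w 13.4 F [-0.7 -0.1 -2.1] g 58.4
497.3,178.4,131,96 d [ 0.     -0.0001  0.0003] wz 0.0
```

```bash
python3 - <<'E'
from wm import *
c,im,P,(H,S,V)=grab('w8'); ct=cam('top'); it,dt=get_image('top'); isc,ds=get_image('scene')
cs=cam('scene'); Ps=cloud(cs,ds); z=Ps[...,2]
reg=(abs(Ps[...,0]-490)<120)&(abs(Ps[...,1]-220)<130)
# wrist: lip + dish points
z=P[...,2]; r=(abs(P[...,0]-492)<75)&(P[...,1]>238)&(P[...,1]<275)&(z>95)&(z<130)
q=P[r]; print(len(q), q.min(0) if len(q) else '', q.max(0) if len(q) else '',q.mean(0))
b=(H>95)&(H<125)&(S>120)&(abs(P[...,0]-488)<60)&(abs(P[...,1]-258)<75)&(z<65); print('blue',P[b].min(0),P[b].max(0))
a=cv2.resize(im,(480,360)); b=cv2.resize(isc[190:330,280:400],(309,360)); cv2.imwrite('pics/p8.png',np.hstack([a,b]))
E
```

```text
t 29.02 p [497.3 178.5 131.3] yaw 96.0 zaxis [-0.  0. -1.] w 13.4 F [-0.7 -0.1 -2.1] g 58.4
1285 [472.57140875 238.00374    111.61921345] [514.3524437  260.54000045 122.64782273] [491.87028586 247.86737421 116.03844868]
blue [455.43240746 237.77432913  14.23936172] [512.80174574 310.80346094  57.44236018]
```

View pics/p8.png

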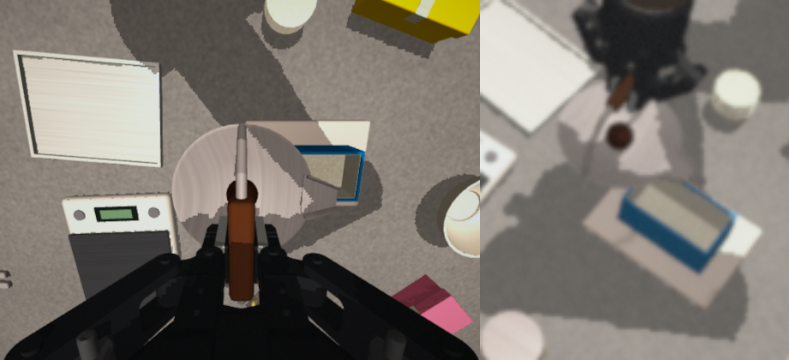

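```bash
python3 - <<'E'
from meas import *
c=cam('wrist'); P=cloud(c,np.load('w8.npy')); z=P[...,2]
for a,b in ((246,250),(250,254),(254,258),(258,262)):
    q=P[(abs(P[...,0]-492)<40)&(P[...,1]>a)&(P[...,1]<b)&(z>100)&(z<130)]; print(a,len(q),q.min(0).round(1),q.max(0).round(1)) if len(q) else 0
E
```

```text
246 237 [475.2 246.  112.8] [506.5 250.  121.4]
250 219 [476.5 250.  113.8] [504.2 254.  122.5]
254 196 [477.5 254.  114.8] [501.7 258.  122.5]
258 75 [479.7 258.1 115.1] [499.5 260.5 122.7]
```

```bash
python3 -m handwheel '[[0,0,0,0,0,0,-1],[0,0,0,0,0,0,-1],[0,0,0,0,0,0,-1],[0,0,0,0,0,0,-1]]'; python3 -c "
from bench import job_done;print(job_done())"
```

```text
clock: 29.68
position: [497.3, 178.5, 131.3]
ee_rot: [-0.052, 0.999, -0.0, -0.0]
contact_force: [-0.8, -0.4, -2.4]
gripper_width: 13.1
grasp_force: 58.4
the job is handed in; nothing more can be done
None
```

I swapped the two boxes and handed the job in at 29.7 s: each box measured within about 2 mm of the middle of its new place, and the dish is held level with its praline in the middle, its lip within about 2 mm of the empty box's middle and in line with its length, about 34 mm above the rim.

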